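Nip up the tooling plate's hold-down nut with an adjustable wrench

ROBOT

A 6-joint arm with a two-finger parallel gripper is mounted at the origin on the work surface. World frame = base frame: x ahead of the robot, y to its left, z up, the work surface at z = 0. Lengths are in m, angles in rad, forces in N, time in s.
With the tool pointing down it reaches from about 0.4 to 0.825 m from the base axis. Payload 7 kg.
Tool frame: the origin (TCP) lies at the very end of the fingers, on their centre line; the grasp point (between the pads) lies 19 mm behind it (arm.grip_point_offset is the distance from the TCP to the grasp point, in m); z points along the fingers, y is the line along which they close (so a half turn about z gives the same grasp; the last joint's range is limited). The gripper opens to 88 mm and grips with 3 to 60 N. Pads are 19 mm wide; open, the fingers measure 130 mm over their backs; the gripper's body (78 mm by 193 mm) begins 47 mm behind the grasp point.
Start: joints at [1.488, 0.359, 0.012, 0, -1.224, -0.288], TCP at [0.245, 0.629, 0.227] pointing down, gripper open.
Joint ranges: [-3.07, 3.07], [-1.43, 2.12], [-1.02, 1.25], [-3.03, 1.67], [-3.05, -0], [-3.03, 3.03]. Speed limits (rad/s): [2.39, 2.39, 3.01, 3.14, 3.14, 3.14].

INTERFACE

Orientations are given as [roll, pitch, yaw] about the fixed x, y, z axes, in that order (R = Rz(yaw) Ry(pitch) Rx(roll)).
In Python, from station import arm, cams gives the robot as it stands.
- The arm moves only by the shell command python3 -m handwheel 'ROWS' [FORCE]. ROWS is JSON, a list that holds one entry, the list of rows, each a list of 7 numbers: the shift along the tool's x, y, z normalised to -1 to 1, where 1 is 0.08 m, then the turn, a rotation vector about the tool's x, y, z normalised to -1 to 1, where 1 is 0.5 rad, then the closure in counts, from 0 (fully open) to 255 (shut). In form: [[[x, y, z, wx, wy, wz, hand], ...]]. A call has 1 to 5 rows; each row is the pose to reach, as a shift and turn from the pose commanded when the call began, along the tool's axes at that moment; what a row does not reach only later rows make up. A row lasts 1/8 s, in which the tool goes at most 62.5 mm and 10.7 degrees, less where a joint would pass 70% of its speed; a pose out of reach is approached as far as the arm can. A call with a number of a shift or a turn outside -1 to 1 is refused whole. A call with a gripper value outside its range is refused whole. The fingers move at their own pace and stop on an object; FORCE is the grip in N (left out, the last holds). Time passes only in rows, so rows that repeat a pose let the fingers close. It gives the time, the measured TCP pose, the force, the opening and the grip force at its end, in the units of the state.
- arm.get_state(): the state, without advancing time (a new reading comes with each control period).
- cams.grab_frame(name): name is "scene" or "top"; returns the picture (420x560x3 uint8, blue, green, red); there is no depth.
- cams.camera_info(name): a dict with "camera_matrix" (3x3 intrinsics, pixels), "R" (3x3) and "t" (3): a world point X has camera coordinates R X + t. Camera axes: x right, y down, z forward; pixel columns grow to the right and rows downward; lengths in m; the calibration is good to about 2 mm. A picture is of the moment at which its call begins. camera_info takes no time and is no camera call.
- arm.job_done(): hands the job in; it is judged then, once.
The state is a dict: "t": time; "q": joint angles; "qd": joint speeds; "joint_efforts": joint torques, N m; "eef_pos": TCP position; "ee_rot": TCP orientation; "force": force on the tool from outside, world axes, zero at the start; "moment": the same for the moment, N m; "width": finger opening in m; "gripper_force": force on a finger pad.
Only numpy, scipy, OpenCV 4.12 (cv2) and the standard library are available. Lean on these libraries where they do the work, as an engineer would, in place of code of your own. Each camera call takes 0.05 s, during which the arm holds its last target. There are 200 camera calls.

TASK

The hold-down nut of the cup sealer's tooling plate is only finger tight. Set the adjustable wrench, with its jaws open as they are, flat on the plate over the nut, roll its worm with a light fingertip (20 N on it is too much) until the jaws just fit the nut, and only then turn the nut with the wrench one flat further, that is a sixth of a turn clockwise. Leave the wrench lying flat on the plate with its jaws snug on the nut, and do not push the other things about.

Things in the scene. Friction and masses are not known exactly. Their poses are not given: they have to be found in the camera images.
- wrench: steel adjustable wrench, 0.45 kg, 222 mm long, lying flat, worm side up. Frame: x out of the mouth, y from the fixed to the movable jaw, z up; origin on the underside, under the centre of a 30 mm nut held in snug jaws. Head 13 mm thick, y -37 to 44 mm; jaws end at x = 16 mm, throat at x = -19 mm, fixed jaw's face at y = -15 mm. Mass centre near x -61, y 9 mm
- wrench_grip (a point): point on the handle's middle line, at half thickness (x -92.8, y 12.8, z 6.5 mm in the wrench's frame), with free sides to pinch; axes as the wrench's. The handle is a straight bar 24 mm wide, 10 mm thick (underside 1.5 mm above the head's), from x -60, y 4 mm backwards for 148 mm in the wrench's direction (-0.966, 0.259), that is 15 degrees off its x axis
- handle_end (a point): the end of the wrench's handle, on its middle line; axes as the wrench's
- worm: the wrench's knurled worm, a steel roller 16 mm across, 19 mm long in a window of the head, axis along the wrench's y; it stands 3.6 mm proud of the head. Rubbing its top towards the mouth (+x of the wrench) closes the jaws 2.5 mm per 25 mm rubbed without slip. About 4 N along its surface roll it (fingertip pressed with 7 to 14 N). When the jaws meet the nut it stops
- worm_top (a point): the highest point of the worm, at the middle of its length (x -46, y 6, z 16.6 mm in the wrench's frame); axes as the wrench's
- jaw (a joint): opening of the wrench's jaws in m, 0.033 to 0.035 at the start, 0.030 when they just fit the nut; moved only by the worm, which does not give under the nut's resistance
- jaw_face (a point): the movable jaw's flat face, at the middle height of the head; axes as the wrench's
- tooling_plate: the sealer's tooling plate, fixed on levelling feet that hold its underside 4 to 16 mm above the table: a 320 by 220 by 12 mm metal plate with a cup nest (a ring 108 mm across, 20 mm high) and two 62 mm high guide columns on top at its +x end. Origin at the centre of its underside, x along its length, z up
- nut_foot (a point): centre of the hold-down nut's foot, on the plate's upper face (16 to 28 mm above the table); axes as the plate's, fixed
- nut_top (a point): centre of the nut's upper face. Hexagon 30 mm across flats, 34.6 mm across corners, 16 mm high; its stud, 20 mm across, stands 6 mm above it. The axes turn with the nut; two flats are parallel to its x axis, so the open wrench goes over it with the wrench's x axis along this x axis (or a multiple of 60 degrees from it)
- nut (a joint): turn of the nut in rad, clockwise seen from above (tightening) positive, 0 at the start, 1.05 after one flat. It resists with some 0.4 N m and stays where it is left
- tape_roll: a cardboard-brown roll of packing tape lying flat, 92 mm across, 24 mm high; not to be disturbed
- screwdriver: a 200 mm screwdriver with a black handle lying flat; origin under its middle; not to be disturbed
- spanner: a 190 mm fixed steel spanner lying flat, no worm; origin under its middle; not to be disturbed
- film_roll: a white roll of lidding film standing on end, 104 mm across, 92 mm high; not to be disturbed
- cup: a white plastic cup standing upright, 90 mm across the rim, 100 mm high; not to be disturbed
- small_nut: a small loose steel nut, 21 mm across, 10 mm high, lying on the tooling plate; not to be disturbed
- spray: a clear bottle with a grey cap, 64 mm across, 170 mm high; not to be disturbed
Not all that is in view belongs to the job. Several things have the shape of the wrench; the one meant has the colours described above.

How it is judged:
On the way, in this order (a step that is already met when the one before it is completed fails the run):
1. the open wrench lies flat on the plate with the nut between its jaws (horizontal distance between wrench and nut_foot below 0.009 m and z of wrench in the frame of nut_foot below 0.004 m and angle between wrench's own z axis and vertical below 0.08 rad), for 0.2 s.
2. the worm is rolled until the jaws just fit the nut (opening under 31.2 mm on the 30 mm nut) (all of step 1 and value of joint jaw below 0.0312 m), for 0.2 s.
3. the nut is turned one flat clockwise (between 51 and 69 degrees) with the snug wrench (all of step 2 and value of joint nut between 0.89 and 1.21 rad), for 0.2 s.
At the end, for the whole second after the job is handed in: the wrench lies at rest, flat on the plate (underside within 4 mm of it) with the nut between its jaws (within 9 mm of the snug place), the jaws snug (opening under 31.2 mm), and the nut stands one flat, 60 degrees with 9 degrees either way, clockwise of where it started (all of step 3 and linear speed of wrench below 0.01 m/s); the robot touches nothing.
It fails at once if the worm is pressed with more than 20 N (contact force between the fingers and worm above 20 N).
It fails at once if the nut is turned (more than 7 degrees) while the jaws are loose on it (opening over 32 mm), which rounds its corners (value of joint jaw above 0.032 m and (value of joint nut above 0.12 rad or value of joint nut below -0.12 rad)).
It fails at once if the nut is turned much too far (over 75 degrees) (value of joint nut above 1.31 rad).
It fails at once if a bystander is pushed more than 30 mm (distance of any of tape_roll, screwdriver, spanner, film_roll, cup, small_nut, spray from where it was at the start of the episode above 0.03 m).
It also fails if it takes over 72 s, if anything falls off the work surface, if the arm or the gripper's body presses on something with over 40 N, if the wrist force passes 120 N, or if a joint passes its speed limit or range.

## Working session

There is one attempt and no reset: what is moved stays moved. The work goes in short steps, Python scripts to look and compute and a shell command to move; the robot and the scene stay as the last step left them, time stands still between calls to the robot, and variables do not carry over. Pictures are saved under pics/ and viewed, at most 10 in all, crops included, and the job is handed in when it is done.

```bash
ls; mkdir -p pics
python3 - <<'E'
from station import arm,cams
import cv2,numpy as np
for n in("scene","top"):
    f=cams.grab_frame(n);cv2.imwrite(f"pics/{n}0.png",f)
    c=cams.camera_info(n);print(n,np.round(c["camera_matrix"],1).tolist(),np.round(c["R"],4).tolist(),np.round(c["t"],4).tolist())
s=arm.get_state();print({k:np.round(v,3).tolist() for k,v in s.items()})
E
```

```text
pics
scene [[464.1, 0.0, 277.9], [0.0, 464.1, 203.5], [0.0, 0.0, 1.0]] [[0.8102, 0.5861, 0.0085], [0.3507, -0.4731, -0.8082], [-0.4697, 0.6578, -0.5888]] [-0.409, -0.1414, 1.5085]
top [[382.5, 0.0, 282.1], [0.0, 382.5, 209.0], [0.0, 0.0, 1.0]] [[0.0077, -1.0, -0.0], [-0.9944, -0.0076, -0.1052], [0.1052, 0.0008, -0.9945]] [-0.0022, 0.5201, 0.9641]
{'t': 0.1, 'q': [1.488, 0.359, 0.011, -0.0, -1.224, -0.288], 'qd': [-0.002, -0.001, 0.002, 0.0, 0.0, 0.001], 'joint_efforts': [-0.001, -58.416, 29.375, 7.016, 0.01, -0.0], 'eef_pos': [0.244, 0.629, 0.226], 'ee_rot': [3.14, -0.0, -0.371], 'force': [0.087, -0.881, 0.273], 'moment': [-0.051, 0.011, 0.003], 'gripper_force': 0.0, 'width': 0.088}
```

View pics/top0.png

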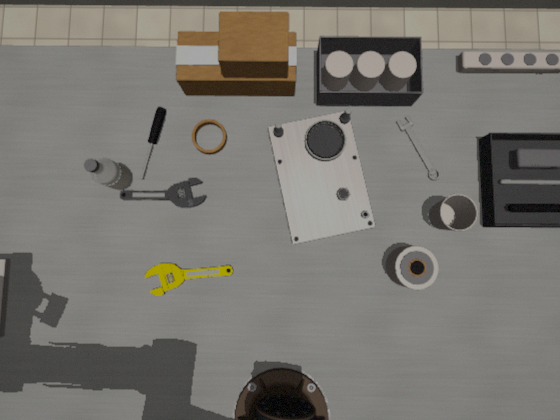

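View pics/scene0.png

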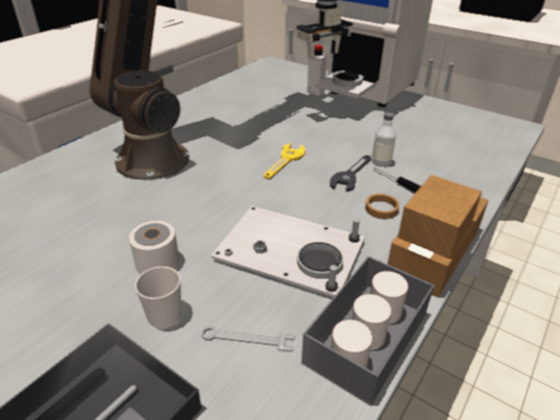

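Run:
```python
import cv2,numpy as np
t=cv2.imread("pics/top0.png");s=cv2.imread("pics/scene0.png")
z=lambda im,x,y,w,h:cv2.resize(im[y:y+h,x:x+w],(400,300),interpolation=cv2.INTER_CUBIC)
m=np.vstack([np.hstack([z(t,115,155,100,75),z(t,300,165,80,60)]),np.hstack([z(s,320,145,80,60),z(s,210,220,80,60)])])
cv2.imwrite("pics/m1.png",m)
```

```text
(no output)
```

View pics/m1.png

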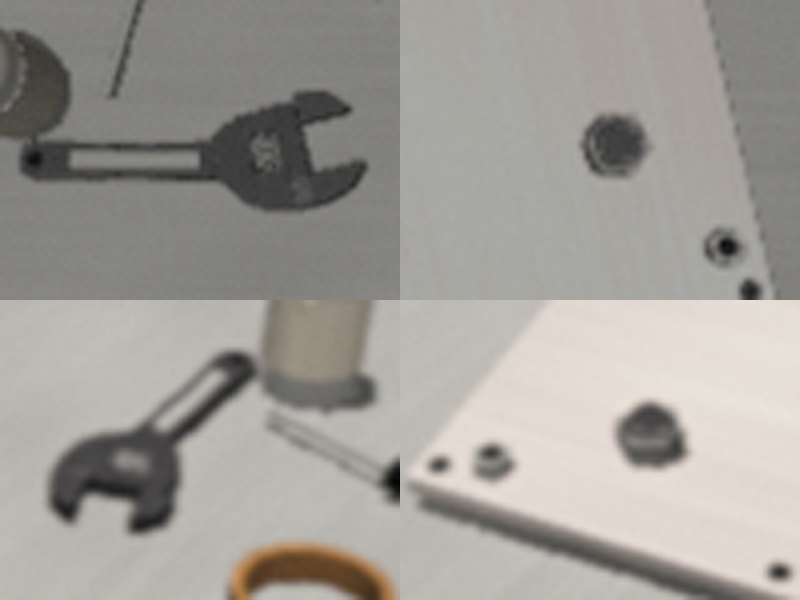

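```bash
cat > h.py <<'E'
import cv2,numpy as np
from station import arm,cams
I={n:cams.camera_info(n) for n in("top","scene")}
def ray(n,p):
    c=I[n];K=np.array(c["camera_matrix"]);R=np.array(c["R"]);t=np.array(c["t"])
    return -R.T@t, R.T@np.linalg.solve(K,[p[0],p[1],1.])
def onz(n,p,z):
    o,d=ray(n,p);return o+d*(z-o[2])/d[2]
def tri(a,b):
    o1,d1=ray("top",a);o2,d2=ray("scene",b)
    s=np.linalg.lstsq(np.c_[d1,-d2],o2-o1,rcond=None)[0]
    p,q=o1+d1*s[0],o2+d2*s[1];return (p+q)/2,np.linalg.norm(p-q)
def proj(n,X):
    c=I[n];x=np.array(c["camera_matrix"])@(np.array(c["R"])@X+c["t"]);return x[:2]/x[2]
def dark(im,p,r=4,k=0.5):
    x,y=int(round(p[0])),int(round(p[1]));g=cv2.cvtColor(im,6)[y-r:y+r+1,x-r:x+r+1].astype(float)
    w=np.clip(np.percentile(g,80)*.75+g.min()*.25-g,0,None);yy,xx=np.mgrid[y-r:y+r+1,x-r:x+r+1]
    return (w*xx).sum()/w.sum(),(w*yy).sum()/w.sum()
E
python3 - <<'E'
from h import *
np.set_printoptions(precision=4,suppress=True)
t=cv2.imread("pics/top0.png");s=cv2.imread("pics/scene0.png")
for a,b in(((370,223),(217.6,252.6)),((296,239),(253,208)),((352,156),(286,273))):
    A,B=dark(t,a,3),dark(s,b,3);print("hole",np.array(A),np.array(B),*tri(A,B))
# nut
A,B=dark(t,(342.6,194),9),dark(s,(260,247),10);print("nut mid",A,B,*tri(A,B))
# wrench mask in top
g=cv2.cvtColor(t,6);print("grey wrench/table",g[193,175],g[210,160])
m=(g<80).astype(np.uint8);m[:185,:128]=0
m[:150]=0;m[225:]=0;m[:,:110]=0;m[:,215:]=0
n,l,st,c=cv2.connectedComponentsWithStats(m);k=1+np.argmax(st[1:,4]);print(st[k])
ct=max(cv2.findContours((l==k).astype(np.uint8),0,1)[0],key=cv2.contourArea)[:,0]
W=np.array([onz("top",p,.011)[:2] for p in ct])
H=[]
for x in range(130,166):
    ys=np.where(l[:,x]==k)[0];H.append((x,(ys.min()+ys.max())/2,len(ys),ys.max()-ys.min()+1))
H=np.array(H);print(H[::4])
P=np.array([onz("top",p,.0115)[:2] for p in H[:,:2]])
d=P[0]-P[-1];v=cv2.fitLine(P.astype(np.float32),2,0,.01,.01).ravel();print("fit",v)
u=v[:2]*np.sign(v[1]);hd=np.arctan2(u[1],u[0]);yaw=hd-np.radians(165);print("yaw",np.degrees(yaw))
R=np.array([[np.cos(yaw),-np.sin(yaw)],[np.sin(yaw),np.cos(yaw)]])
c=(W)@R; print("extents in wrench axes x",c[:,0].min(),c[:,0].max(),"y",c[:,1].min(),c[:,1].max())
al=(W-v[2:])@u;print("handle end along",al.max(), "end pt",v[2:]+u*al.max())
end=v[2:]+u*al.max();O1=end-R@[-.203,.0423]
mx=c[:,0].max();print("origin from end",O1,"its pred max x",(R.T@O1)[0]+.016, "y range pred",(R.T@O1)[1]-.037,(R.T@O1)[1]+.044)
E
```

```text
hole [369.5382 222.7668] [217.3515 252.529 ] [ 0.4869 -0.2251  0.022 ] 0.0007828407928460692
hole [295.8659 238.488 ] [252.9663 208.0651] [ 0.4447 -0.0339  0.0226] 0.0010003020065319126
hole [354.0312 157.0695] [285.433 273.967] [ 0.6607 -0.187   0.0217] 0.0008225756009585294
nut mid (np.float64(342.3558222284239), np.float64(193.4954998953464)) (np.float64(259.9402697495183), np.float64(246.81729822307858)) [ 0.5619 -0.1541  0.0292] 0.000586509644401675
grey wrench/table 62 133
[110 169  97  38 949]
[[130.  185.5  21.   28. ]
 [134.  195.    3.    9. ]
 [138.  195.    3.    9. ]
 [142.  198.    1.    1. ]
 [146.  198.    1.    1. ]
 [150.  198.    1.    1. ]
 [154.  195.    3.    9. ]
 [158.  195.    3.    9. ]
 [162.  195.    3.    9. ]]
fit [0.0654 0.9979 0.5547 0.3581]
yaw -78.75125350090872
extents in wrench axes x -0.3369772210650609 -0.09133599672461253 y 0.563677715875472 0.694588525744366
handle end along 0.10220513030566934 end pt [0.5614 0.4601]
origin from end [0.5595 0.2527] its pred max x -0.12273262333355055 y range pred 0.5610943117825838 0.6420943117825839
```

Run:
```python
from h import *
np.set_printoptions(precision=4,suppress=True)
t=cv2.imread("pics/top0.png")
g=cv2.cvtColor(t,6).astype(float);H=[]
for x in range(134,164):
    # dark side bars: subpixel valley via outer half-level crossings
    col=g[186:206,x];th=100;i=np.where(col<th)[0];a,b=i[0],i[-1]
    up=a-1+(col[a-1]-th)/(col[a-1]-col[a]);dn=b+(th-col[b])/(col[b+1]-col[b])
    H.append((x,186+(up+dn)/2,dn-up))
H=np.array(H);print("bar width px",np.median(H[:,2]))
P=np.array([onz("top",p,.0115)[:2] for p in H[:,:2]],np.float32)
v=cv2.fitLine(P,cv2.DIST_HUBER,0,.001,.001).ravel();u=v[:2]*np.sign(v[1]);yaw=np.arctan2(u[1],u[0])-np.radians(165)
R=np.array([[np.cos(yaw),-np.sin(yaw)],[np.sin(yaw),np.cos(yaw)]]);print("yaw",np.degrees(yaw))
m=(g<100).astype(np.uint8);m[:188,:160]=0;m[:175]=0;m[212:]=0;m[:,:116]=0;m[:,212:]=0
ct=max(cv2.findContours(m,0,1)[0],key=cv2.contourArea)[:,0];print(ct.min(0),ct.max(0))
W=np.array([onz("top",p,.012)[:2] for p in ct])
al=(W-v[2:])@u;end=v[2:]+u*(al.max()+.001)
O1=end-R@[-.203,.0423];c=W@R-O1@R
print("end",end,"O",O1,"x max (16)",c[:,0].max(),"y (-37..44)",c[:,1].min(),c[:,1].max())
# worm blob (brighter) within head
for lo,x0,x1,y0,y1 in((75,172,192,186,202),):
    sub=g[y0:y1,x0:x1];print(sub.astype(int))
```

```text
bar width px 9.518522265906054
yaw -74.81866963343633
[116 178] [206 207]
end [0.5562 0.4432] O [0.5686 0.2362] x max (16) 0.028772604961731715 y (-37..44) -0.04037101020621703 0.05955090756211523
[[ 66  61  62  56  64  63  63  64  65  62  61  61  61  62  59  60  60  48
   64  98]
 [ 60  60  62  63  68  61  62  65  65  57  54  52  62  61  62  62  60  53
   76 120]
 [ 62  61  61  62  67  61  49  67  84  59  61  72  64  58  62  61  63  60
   60 101]
 [ 62  60  63  64  64  58  67  90  88  72  73  83  67  55  63  64  62  65
   69  98]
 [ 64  58  62  61  63  67  90 106  97  97  92  90  75  58  62  60  64  65
   60  89]
 [ 62  60  62  60  62  74  97  92 101 103 101  93  82  63  61  61  62  59
   52  83]
 [ 60  61  61  61  56  70  98  94  85  83  79  85  95  62  62  61  61  61
   55  61]
 [ 62  63  62  62  62  65  78  99  95 102  99  87  88  64  61  60  63  62
   61  57]
 [ 62  61  61  60  64  64  67  90 101 109 100  86  83  69  63  59  62  60
   65  60]
 [ 63  61  63  64  62  56  58  95 103  82  76  84  89  75  59  63  62  63
   61  47]
 [ 60  63  62  61  62  52  48  87  90  78  87  63  82  70  59  56  61  60
   63  54]
 [ 64  62  63  59  60  58  47  55  57  80  84  71  75  65  61  54  65  63
   61  57]
 [ 61  62  64  58  62  61  55  56  67  67  61  64  67  63  60  59  67  64
   63  58]
 [ 64  63  63  62  63  60  62  66  67  66  64  63  63  62  58  58  65  72
   76  70]
 [ 61  63  63  63  60  64  61  62  63  66  60  62  64  64  60  62  78  79
   77  78]
 [ 62  63  65  58  63  62  58  61  64  65  64  66  64  64  67  69  86  86
   79  74]]
```

Run:
```python
from h import *
np.set_printoptions(precision=4,suppress=True)
t=cv2.imread("pics/top0.png");s=cv2.imread("pics/scene0.png")
g=cv2.cvtColor(t,6).astype(float);y=np.radians(-74.8)
R=np.array([[np.cos(y),-np.sin(y)],[np.sin(y),np.cos(y)]])
print(g[193:198,114:128].astype(int))
hp=onz("top",(150,195.3),.0115)[:2]
m=(g<97).astype(np.uint8);m[:,:168]=0;m[:178]=0;m[212:]=0;m[:,210:]=0
ct=max(cv2.findContours(m,0,1)[0],key=cv2.contourArea)[:,0]
c=np.array([onz("top",p,.013)[:2] for p in ct])@R
ex=c[:,0].max()-.016+.001; ey=(c[:,1].min()+.037-.001+c[:,1].max()-.044+.001)/2
print("head O by extents",R@[ex,ey],"y span (81)",np.ptp(c[:,1]))
ww=onz("top",(181.2,191.3),.0155)[:2];print("O by worm",ww-R@[-.046,.006])
e=onz("top",(120,195),.011)[:2];print("O by end",e-R@[-.203,.0423])
# nut hexagon: 6th-harmonic
for n,im,p in(("top",t,(342.4,193.5)),("scene",s,(260,246.8))):
    gg=cv2.cvtColor(im,6);x,yy=int(p[0]),int(p[1]);print(n);print(gg[yy-9:yy+11,x-10:x+12])
# plate axis
h=[np.array(v) for v in([.4869,-.2251],[.4447,-.0339],[.6607,-.187])]
a=h[2]-h[0];b=h[1]-h[0];print("plate x deg",np.degrees(np.arctan2(a[1],a[0])),np.degrees(np.arctan2(b[1],b[0]))-90,np.hypot(*a),np.hypot(*b))
for z in(.038,.044):print("nut",onz("top",(342.4,193.5),z))
```

```text
[[126 126 125 126 128 116  84  58  43  31  27  44  61  59]
 [127 127 126 128 126 112  69  48  28  19  20  43  61  62]
 [127 126 127 127 128 113  73  49  23  19  23  42  59  60]
 [127 128 129 128 127 114  76  58  47  39  40  56  63  64]
 [127 127 129 127 127 118  77  60  59  53  54  60  63  61]]
head O by extents [0.5669 0.222 ] y span (81) 0.07613407346907664
O by worm [0.5726 0.2224]
O by end [0.5683 0.2241]
top
[[165 165 165 166 164 164 165 163 163 163 162 165 163 161 165 165 162 164
  167 166 164 163]
 [165 165 165 166 166 164 162 165 164 164 164 163 163 163 164 165 164 164
  165 166 164 164]
 [166 164 163 164 167 164 162 164 165 164 164 163 165 162 162 164 164 163
  166 165 165 162]
 [167 166 166 165 165 166 164 154 146 148 141 145 153 152 151 156 165 163
  163 166 164 161]
 [165 167 165 164 165 167 155 124 104 115 101  97 113 118 130 146 164 165
  164 167 165 162]
 [167 166 166 165 165 160 124  78  87  82  78  68  73  89 112 127 151 163
  166 165 166 165]
 [166 167 166 165 158 127  84  84  71  64  58  71  73  78  94  99 129 165
  162 165 165 165]
 [166 167 166 165 147  91  82  7
[... 2494 characters left out ...]
1 222 215 187 141 102  88  87  87  86  84  80  81  84 101 137 183
  209 219 220 219]
 [223 222 223 223 208 177 137 112 110 110 101  95 101 121 135 157 185 208
  219 220 218 218]
 [221 220 222 222 221 208 188 169 167 167 156 145 155 178 197 204 212 218
  221 221 219 219]
 [222 221 220 221 221 221 215 210 212 211 208 204 206 214 219 222 220 219
  218 218 219 219]
 [221 221 221 223 222 222 222 222 222 222 223 222 223 222 222 220 219 218
  218 219 219 219]
 [219 221 221 221 221 222 222 223 222 222 223 221 222 220 223 221 220 221
  219 220 218 218]]
plate x deg 12.364646878355739 12.446285593194176 0.17792709181010063 0.19580163431391473
nut [ 0.5604 -0.1531  0.038 ]
nut [ 0.5595 -0.1521  0.044 ]
```

Run:
```python
from h import *
t=cv2.imread("pics/top0.png")
g=cv2.cvtColor(t,6)
G=cv2.resize(g[178:210,326:360],None,fx=8,fy=8,interpolation=cv2.INTER_CUBIC)
for th in(95,110,120,130,140):
    ct=max(cv2.findContours((G<th).astype(np.uint8),0,1)[0],key=cv2.contourArea)
    ct=cv2.convexHull(ct)[:,0]
    W=np.array([onz("top",(326+(p[0]-3.5)/8,178+(p[1]-3.5)/8),.035)[:2] for p in ct])
    W=np.vstack([a+(b-a)*k/20 for a,b in zip(W,np.roll(W,-1,0)) for k in range(20)])
    lo,hi=W.min(0),W.max(0);c=(lo+hi)/2
    d=W-c;a=np.arctan2(d[:,1],d[:,0]);o=np.argsort(a);r=np.interp(np.linspace(-np.pi,np.pi,720,0),a[o],np.hypot(*d[o].T),period=2*np.pi)
    F=np.fft.fft(r)/720;ph=-np.angle(F[6]*np.exp(1j*6*np.pi)) 
    T=np.linspace(-np.pi,np.pi,720,0);Z=(r*np.exp(-6j*T)).mean();corner=np.degrees(-np.angle(Z)/6)%60
    # widths between parallel supports
    an=np.radians(np.arange(0,180,5));w=[np.ptp(d@[np.cos(x),np.sin(x)])*1e3 for x in an]
    print(th,c,"corner dir mod60",corner,"amp mm",2e3*abs(Z),"(hex ~0.9)");print(np.round(w,1))
```

```text
95 [ 0.56068919 -0.15316631] corner dir mod60 33.665932106964334 amp mm 0.02450767981096271 (hex ~0.9)
[28.8 28.1 27.6 27.2 27.3 27.6 28.  28.4 28.7 28.7 28.9 29.3 29.7 29.9
 30.  29.9 29.6 29.6 29.5 30.1 30.7 31.2 31.4 31.3 31.6 31.8 31.8 31.7
 31.6 31.2 31.2 31.  30.6 30.3 30.  29.5]
110 [ 0.56040454 -0.15313419] corner dir mod60 21.86242855634459 amp mm 0.23158876431439046 (hex ~0.9)
[30.7 31.1 31.7 32.1 32.2 32.3 32.2 31.9 31.3 30.5 30.7 31.  31.2 31.5
 31.7 31.7 32.  32.1 32.  32.  32.1 32.4 32.7 32.8 33.1 33.4 33.5 33.3
 33.3 33.  33.  32.8 32.5 32.1 31.5 31.1]
120 [ 0.56040671 -0.15330311] corner dir mod60 22.453824044422255 amp mm 0.3070232724913716 (hex ~0.9)
[32.  32.4 33.  33.3 33.5 33.5 33.3 33.  32.4 31.7 31.6 31.9 32.2 32.6
 32.8 32.9 33.4 33.6 33.6 33.4 33.3 33.2 33.5 33.6 34.  34.4 34.6 34.5
 34.5 34.4 34.2 34.  33.7 33.2 32.6 32.3]
130 [ 0.56056032 -0.1536208 ] corner dir mod60 23.48649329987118 amp mm 0.37302438731248494 (hex ~0.9)
[32.9 33.5 34.2 34.7 34.9 34.8 34.6 34.2 33.8 33.  32.8 33.  33.4 33.8
 34.  34.2 34.7 34.9 34.9 34.8 34.4 34.2 34.4 34.5 34.9 35.4 35.6 35.6
 35.6 35.6 35.4 35.2 34.9 34.4 33.7 33.3]
140 [ 0.56056512 -0.15410805] corner dir mod60 24.877553530365752 amp mm 0.5126461233311358 (hex ~0.9)
[34.2 34.8 35.5 36.  36.2 36.3 36.2 35.9 35.3 34.6 34.1 34.2 34.7 35.3
 35.8 36.4 36.9 37.1 37.1 37.  36.7 36.  35.5 35.5 35.9 36.5 36.8 37.
 37.2 37.1 37.  36.7 36.4 35.8 35.  34.5]
```

Run:
```python
import numpy as np
y=np.radians(-74.8);R=np.array([[np.cos(y),-np.sin(y)],[np.sin(y),np.cos(y)]])
for n,p in(("grip",[-.0928,.0128]),("com",[-.061,.009]),("end",[-.203,.0423])):print(n,np.array([.568,.223])+R@p)
```

```text
grip [0.55602106 0.31590955]
com [0.56069161 0.28422571]
end [0.55559579 0.42998895]
```

```bash
R='python3 -m handwheel'
$R '[[[1,0.45,0,0,0,0,0],[1,0.45,0,0,0,0,0]]]' 60
$R '[[[1,0.45,0,0,0,0,0],[1,0.45,0,0,0,0,0]]]'
$R '[[[1,0.45,0,0,0,0,0],[1,0.45,0,0,0,0,0]]]'
$R '[[[1,0.45,0,0,0,0,0],[1,0.45,0,0,0,0,0]]]'
$R '[[[1,0.45,0,0,0,0,0],[1,0.45,0,0,0,0,0]]]'
$R '[[[0,0,0.4,0,0,0.8,0],[0,0,0.4,0,0,0.8,0],[0,0,0.4,0,0,0.8,0]]]'
$R '[[[0,0,0.4,0,0,0.8,0],[0,0,0.4,0,0,0.8,0],[0,0,0.4,0,0,0.8,0]]]'
$R '[[[0,0,0.4,0,0,0.8,0],[0,0,0.4,0,0,0.8,0],[0,0,0.4,0,0,0.8,0],[0,0,0.4,0,0,0.8,0]]]'
python3 - <<'E'
from h import *
cv2.imwrite("pics/t1.png",cv2.resize(cams.grab_frame("scene")[90:240,260:460],(800,600),interpolation=cv2.INTER_CUBIC))
s=arm.get_state();print(s["t"],s["eef_pos"],s["ee_rot"],s["force"])
E
```

```text
t: 0.35
eef_pos: [0.3073, 0.5646, 0.2262]
ee_rot: [3.14, -0.0, -0.372]
force: [-0.6, 0.0, -0.1]
width: 0.0878
gripper_force: 0.0
t: 0.6
eef_pos: [0.3692, 0.5019, 0.2265]
ee_rot: [3.141, 0.0, -0.373]
force: [0.5, 0.4, -0.4]
width: 0.0874
gripper_force: 0.0
t: 0.85
eef_pos: [0.4306, 0.4396, 0.2265]
ee_rot: [3.141, 0.0, -0.373]
force: [-1.3, -1.1, -0.3]
width: 0.0877
gripper_force: 0.0
t: 1.1
eef_pos: [0.4921, 0.377, 0.2264]
ee_rot: [3.141, 0.0, -0.373]
force: [-0.2, -0.1, -0.9]
width: 0.0877
gripper_force: 0.0
t: 1.35
eef_pos: [0.5537, 0.3144, 0.2263]
ee_rot: [3.141, 0.0, -0.373]
force: [-0.7, 0.5, 0.5]
width: 0.0876
gripper_force: 0.0
t: 1.72
eef_pos: [0.5523, 0.3164, 0.1941]
ee_rot: [3.141, -0.0, -0.771]
force: [-0.0, 0.6, 0.9]
width: 0.0877
gripper_force: 0.0
t: 2.1
eef_pos: [0.5523, 0.3168, 0.1628]
ee_rot: [-3.141, 0.0, -1.167]
force: [0.7, 0.4, 0.5]
width: 0.0875
gripper_force: 0.0
t: 2.6
eef_pos: [0.5526, 0.3169, 0.1315]
ee_rot: [-3.14, 0.001, -1.565]
force: [0.2, -0.5, 0.6]
width: 0.0875
gripper_force: 0.0
2.65 [0.55254837 0.3168246  0.13137497] [-3.14051626e+00  1.00615698e-03 -1.56555907e+00] [-0.51826097 -0.10569327 -0.78552669]
```

View pics/t1.png

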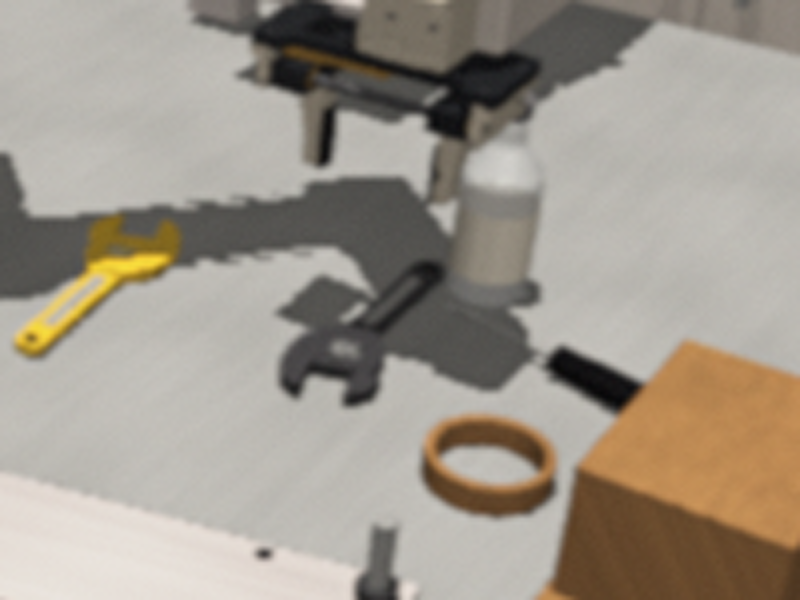

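```bash
R='python3 -m handwheel'
$R '[[[0,-0.04,1,0,0,0,0],[0,-0.04,1,0,0,0,0],[0,-0.04,1,0,0,0,0]]]'
$R '[[[0,0,0.45,0,0,0,0],[0,0,0.57,0,0,0,0],[0,0,0.57,0,0,0,0]]]'
$R '[[[0,0,0,0,0,0,255],[0,0,0,0,0,0,255],[0,0,0,0,0,0,255],[0,0,0,0,0,0,255],[0,0,0,0,0,0,255]]]' 60
$R '[[[0,0,-0.1,0,0,0,255],[0,0,-0.3,0,0,0,255],[0,0,-0.6,0,0,0,255],[0,0,-1,0,0,0,255],[0,0,-1,0,0,0,255]]]'
python3 - <<'E'
from h import *
a=cams.grab_frame("scene")[90:240,260:460];b=cams.grab_frame("top")[140:215,100:200]
cv2.imwrite("pics/t2.png",np.hstack([cv2.resize(a,(400,300)),cv2.resize(b,(400,300))]))
E
```

```text
t: 3.02
eef_pos: [0.5551, 0.3159, 0.0499]
ee_rot: [3.14, -0.002, -1.569]
force: [-0.1, 0.8, 0.5]
width: 0.0876
gripper_force: 0.0
t: 3.4
eef_pos: [0.5558, 0.3167, 0.0059]
ee_rot: [-3.141, 0.0, -1.57]
force: [0.8, 0.1, 0.1]
width: 0.0876
gripper_force: 0.0
t: 4.03
eef_pos: [0.5554, 0.3164, 0.005]
ee_rot: [3.142, -0.0, -1.571]
force: [0.2, 0.1, 0.1]
width: 0.043
gripper_force: 0.0
t: 4.65
eef_pos: [0.5572, 0.3179, 0.0893]
ee_rot: [-3.137, 0.004, -1.57]
force: [-0.4, 0.7, -0.4]
width: 0.0006
gripper_force: 0.0
```

View pics/t2.png

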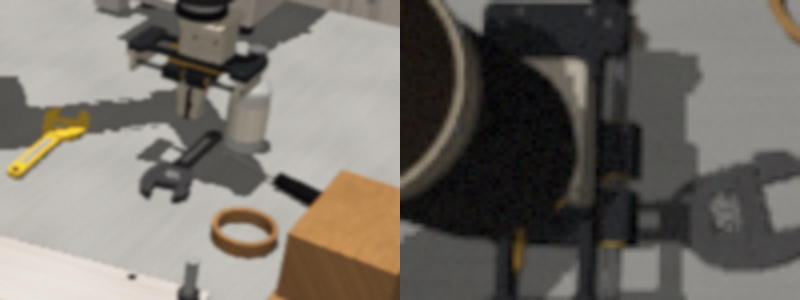

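```bash
R='python3 -m handwheel'
$R '[[[0,0,0,0,0,0,80],[0,0,0,0,0,0,80],[0,0,0,0,0,0,80],[0,0,0,0,0,0,80],[0,0,0,0,0,0,80]]]'
$R '[[[0,0,0,0,0,0,80],[0,0,0,0,0,0,80],[0,0,0,0,0,0,80]]]'
$R '[[[0,0,0.8,0,0,0,80],[0,0,1,0,0,0,80],[0,0,1,0,0,0,80],[0,0,1,0,0,0,80]]]'
$R '[[[0,0,0,0,0,0,255],[0,0,0,0,0,0,255],[0,0,0,0,0,0,255],[0,0,0,0,0,0,255],[0,0,0,0,0,0,255]]]' 60
$R '[[[0,0,0,0,0,0,255],[0,0,0,0,0,0,255],[0,0,0,0,0,0,255],[0,0,0,0,0,0,255],[0,0,0,0,0,0,255]]]' 60
```

```text
t: 5.38
eef_pos: [0.5554, 0.3163, 0.0848]
ee_rot: [3.141, -0.0, -1.571]
force: [0.6, -0.2, 0.5]
width: 0.0449
gripper_force: 0.0
t: 5.75
eef_pos: [0.5554, 0.3164, 0.085]
ee_rot: [3.142, -0.0, -1.571]
force: [0.1, -0.0, -0.0]
width: 0.0601
gripper_force: 0.0
t: 6.25
eef_pos: [0.5563, 0.3172, 0.0066]
ee_rot: [-3.14, 0.001, -1.57]
force: [-0.2, -0.9, 0.8]
width: 0.0599
gripper_force: 0.0
t: 6.88
eef_pos: [0.5557, 0.3166, 0.0052]
ee_rot: [-3.141, 0.0, -1.571]
force: [1.0, 0.5, 0.5]
width: 0.0231
gripper_force: 59.7
t: 7.5
eef_pos: [0.5557, 0.3166, 0.0051]
ee_rot: [-3.141, 0.0, -1.571]
force: [1.6, 1.3, 1.9]
width: 0.0234
gripper_force: 59.7
```

```bash
R='python3 -m handwheel'
$R '[[[0,0,-0.15,0,0,0,255],[0,0,-0.4,0,0,0,255],[0,0,-0.7,0,0,0,255],[0,0,-1,0,0,0,255],[0,0,-1,0,0,0,255]]]' | grep -A9 eef
$R '[[[0.2,0.05,-0.25,0,0,0,255],[0.5,0.1,-0.5,0,0,0,255],[1,0.16,-0.5,0,0,0,255],[1,0.16,-0.5,0,0,0,255]]]' |grep width
$R '[[[0.5,0.08,0,0,0,0,255],[1,0.16,0,0,0,0,255]]]'|grep width
$R '[[[0.5,0.08,0,0,0,0,255],[1,0.16,0,0,0,0,255]]]'|grep width
$R '[[[0.5,0.08,0,0,0,0,255],[1,0.16,0,0,0,0,255]]]'|grep width
$R '[[[0.5,0.08,0,0,0,0,255],[1,0.14,0,0,0,0,255],[1,0.14,0,0,0,0,255]]]'|grep width
$R '[[[0,0,0,0,0,-0.2,255],[0,0,0,0,0,-0.4,255],[0,0,0,0,0,-0.672,255],[0,0,0,0,0,-0.672,255]]]'|grep width
$R '[[[0,0,0,0,0,-0.3,255],[0,0,0,0,0,-0.5,255],[0,0,0,0,0,-0.672,255],[0,0,0,0,0,-0.672,255],[0,0,0,0,0,-0.672,255]]]'
python3 - <<'E'
from h import *
a=cams.grab_frame("scene");b=cams.grab_frame("top");cv2.imwrite("pics/s3.png",a);cv2.imwrite("pics/top3.png",b)
cv2.imwrite("pics/t3.png",np.hstack([cv2.resize(a[150:300,160:310],(400,400)),cv2.resize(b[140:270,270:400],(400,400))]))
E
```

```text
eef_pos: [0.5557, 0.3167, 0.0866]
ee_rot: [-3.14, 0.002, -1.571]
force: [0.7, -0.6, -3.6]
width: 0.0231
gripper_force: 59.7
width: 0.023
width: 0.0228
width: 0.0229
width: 0.023
width: 0.023
width: 0.023
t: 10.88
eef_pos: [0.4929, -0.0835, 0.1249]
ee_rot: [3.141, 0.0, -0.902]
force: [-0.4, -0.6, -4.9]
width: 0.0234
gripper_force: 59.7
```

View pics/t3.png

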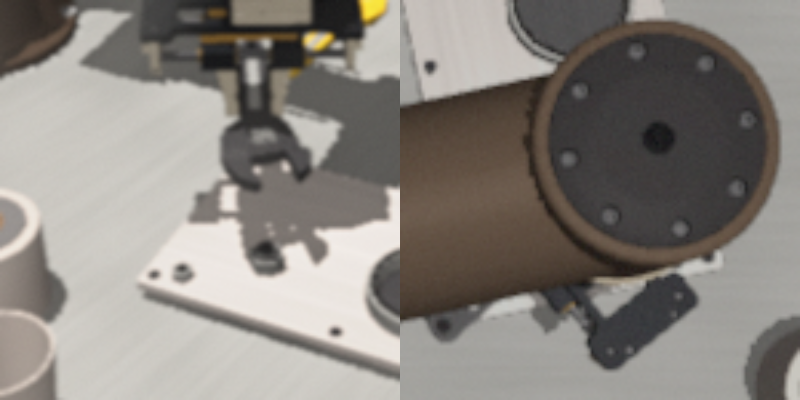

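```bash
R='python3 -m handwheel'
$R '[[[0.04,0.03,0.4,0,0,0,255],[0.04,0.03,0.8,0,0,0,255],[0.04,0.03,0.87,0,0,0,255],[0.04,0.03,0.87,0,0,0,255],[0.04,0.03,0.87,0,0,0,255]]]'
python3 - <<'E'
from h import *
a=cams.grab_frame("scene");cv2.imwrite("pics/s4.png",a)
x0,y0,f=225,205,10
z=cv2.resize(a[y0:y0+60,x0:x0+80],(800,600),interpolation=cv2.INTER_CUBIC)
s=arm.get_state();yw=s["ee_rot"][2];p=s["eef_pos"];xt=np.array([np.cos(yw),np.sin(yw),0]);yt=np.array([np.sin(yw),-np.cos(yw),0])
O=p+.0936*xt-.0117*yt;O[2]=p[2]-.005;w=yw+np.radians(15);print("O",O,"yaw",np.degrees(w))
c,n=np.cos(w),np.sin(w);Rw=np.array([[c,-n,0],[n,c,0],[0,0,1]])
def d(X,col):
    q=(proj("scene",X)-[x0,y0]+.5)*f;cv2.circle(z,tuple(int(v) for v in q),4,col,-1)
for q in([.016,-.015,.013],[-.019,-.015,.013],[-.046,.006,.0166],[.016,.0185,.013]):d(O+Rw@q,(0,0,255))
for k in range(6):
    an=np.radians(23.5+60*k);d(np.array([.5608+.0173*np.cos(an),-.1535+.0173*np.sin(an),.038]),(0,255,0))
d(np.array([.5608,-.1535,.044]),(255,0,0))
cv2.imwrite("pics/t4.png",z)
E
```

```text
t: 11.6
eef_pos: [0.4942, -0.0875, 0.0566]
ee_rot: [-3.14, -0.001, -0.899]
force: [-0.1, 0.3, -3.7]
width: 0.023
gripper_force: 59.7
O [ 0.56152051 -0.15340803  0.05160577] yaw -36.49360371756922
```

View pics/t4.png

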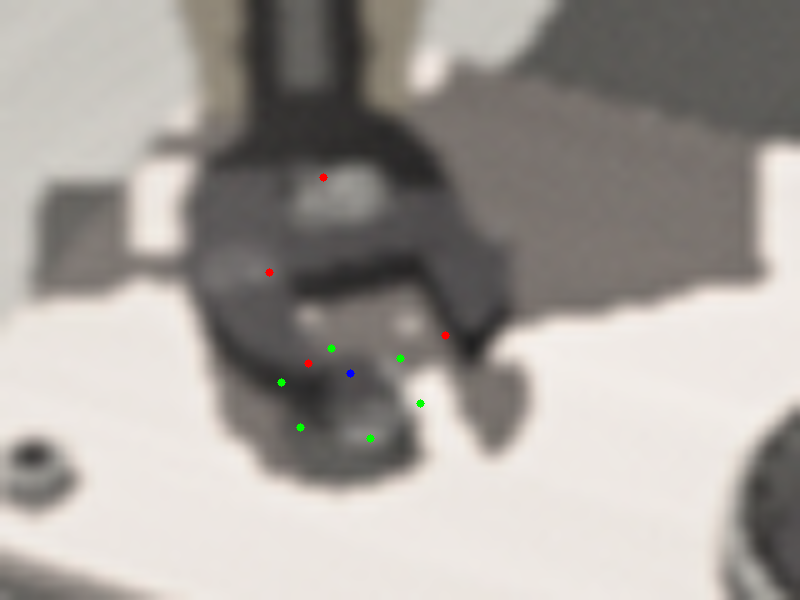

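Run:
```python
from h import *
s=arm.get_state();yw=s["ee_rot"][2];p=s["eef_pos"];xt=np.array([np.cos(yw),np.sin(yw),0]);yt=np.array([np.sin(yw),-np.cos(yw),0])
O=p+.0936*xt-.0117*yt;w=yw+np.radians(15);c,n=np.cos(w),np.sin(w);R=np.array([[c,n],[-n,c]])
print("scene px per mm along wrench x,y,z:",[(proj("scene",O+v)-proj("scene",O)) for v in (np.array([c,n,0])*.001,np.array([-n,c,0])*.001,np.array([0,0,.001]))])
for nm,q in(("throat fixed top",(292,276)),("throat mov top",(425,260)),("mov inner mid",(450,310)),("mov inner tip",(472,357)),("fixed inner mid",(308,330)),("left outline",(190,210)),("right outline",(512,290))):
    X=onz("scene",(q[0]/10-.5+225,q[1]/10-.5+205),.0645);print(nm,np.round(1e3*R@(X-O)[:2],1))
g=cv2.cvtColor(cv2.imread("pics/s4.png"),6)
np.set_printoptions(linewidth=200);print(g[217:256,243:275])
```

```text
scene px per mm along wrench x,y,z: [array([0.11402725, 0.25943521]), array([ 0.40227623, -0.07947582]), array([-0.00606481, -0.31967111])]
throat fixed top [-16.2 -10.3]
throat mov top [-12.6  22. ]
mov inner mid [ 7.1 22.4]
mov inner tip [25.  22.4]
fixed inner mid [  4.3 -11.9]
left outline [-47.9 -27.5]
right outline [ 4.3 38.7]
[[202 173 135 ... 117 117 117]
 [157 140 125 ... 117 116 117]
 [124 121 114 ... 116 117 116]
 ...
 [234 234 234 ... 232 232 231]
 [232 232 232 ... 232 231 231]
 [232 232 232 ... 231 231 231]]
```

Run:
```python
from h import *
import sys
np.set_printoptions(linewidth=250,threshold=sys.maxsize)
g=cv2.cvtColor(cv2.imread("pics/s4.png"),6)
print(np.arange(242,280));print(np.c_[np.arange(219,254),g[219:254,242:280]])
s=arm.get_state();yw=s["ee_rot"][2];p=s["eef_pos"];xt=np.array([np.cos(yw),np.sin(yw),0]);yt=np.array([np.sin(yw),-np.cos(yw),0])
O=p+.0936*xt-.0117*yt;O[2]=p[2]-.005;w=yw+np.radians(15);c,n=np.cos(w),np.sin(w);Rw=np.array([[c,-n,0],[n,c,0],[0,0,1]])
for q in([16,-15,13],[-19,-15,13],[-19,19,13],[16,19,13],[-19,-15,0],[-19,19,0],[16,19,0]):print(q,proj("scene",O+Rw@np.array(q)/1e3).round(1))
for q in([-.0928,.0128-.0124,.0115],[-.0928,.0128+.0124,.0115]):
    print("handle edge at grip",proj("scene",O+Rw@np.array(q)).round(1))
print(np.arange(236,272));print(g[209:214,236:272])
h=lambda d,e:O+Rw@(np.array([-.060,.004,.0115])+np.array([-.966,.259,0])*d+np.array([.259,.966,0])*e)
for v in(.012,.02):print("edges along handle",v,proj("scene",h(v,-.012)).round(1),proj("scene",h(v,.012)).round(1))
```

```text
[242 243 244 245 246 247 248 249 250 251 252 253 254 255 256 257 258 259 260 261 262 263 264 265 266 267 268 269 270 271 272 273 274 275 276 277 278 279]
[[219 125 124 121 114 108  96  75  61  52  52  52  50  51  50  48  47  45  46  44  43  45  43  44  44  54  76  99 111 117 116 116 117 116 118 117 118 116 118]
 [220 159 153 132 104  84  70  59  53  54  54  51  54  57  57  54  49  51  52  54  50  48  44  43  44  43  52  75 100 114 119 117 117 118 116 117 118 117 118]
 [221 213 198 155 101  71  63  62  64  62  63  62  64  72  77  76  72  80  92  94  90  73  52  43  41  40  44  61  91 110 116 117 115 115 117 117 117 116 117]
 [222 229 203 150 102  81  82  80  82  80  81  76  75  86  97 103 113 127 140 138 129 105  72  51  43  42  41  49  77 101 115 117 118 118 116 118 116 116 116]
 [223 223 185 130  96  90  88  89  87  86  87  80  75  90 111 120 130 146 154 148 140 123  92  66  54  53  52  55  67  94 111 115 118 116 115 117 118 118 117]
 [224 207 159 110  90  87  90  90  88  90  88  81  79  99 127 135 134 144 145 146 142 127 103  79  74  74  70  70  76  87 107 115 117 116 117 116 116 1
[... 5167 characters left out ...]
5 195]
 [198 198 199 199 199 199 198 189 166 145 135 126 108  75  50  47  62  83  97 100  95  78  58  45  47  76 106 129 134 148 182 215 220 203 183 175]
 [198 199 198 197 199 200 202 194 174 147 137 132 116  84  54  50  61  83  96  99  96  83  61  46  52  82 117 132 136 155 198 226 225 192 151 141]
 [199 197 197 199 201 202 202 197 176 149 138 137 126  94  58  48  60  81  96  98  94  80  61  48  54  88 121 133 136 157 202 226 216 174 129 117]
 [198 199 200 201 202 202 202 196 178 154 138 137 130  98  62  49  55  72  82  86  82  70  59  45  56  90 122 134 136 154 189 204 183 145 116 111]]
edges along handle 0.012 [249.8 217.8] [259.4 217.6]
edges along handle 0.02 [249.8 215.9] [259.4 215.7]
```

```bash
R='python3 -m handwheel'
$R '[[[0.01,0.034,0,0,0,0,255],[0.01,0.034,0.1,0,0,0,255],[0.01,0.034,0.15,0,0,0,255],[0.01,0.034,0.15,0,0,0,255]]]'
$R '[[[0,0,0.03,0,0,0,255],[0,0,0.05,0,0,0,255],[0,0,0.05,0,0,0,255]]]'
$R '[[[0,0,0.03,0,0,0,255],[0,0,0.05,0,0,0,255],[0,0,0.05,0,0,0,255]]]'
python3 -c "
from h import *
print(arm.get_state()['moment'])"
```

```text
t: 12.15
eef_pos: [0.4913, -0.09, 0.043]
ee_rot: [3.141, 0.0, -0.899]
force: [0.1, 1.2, -1.9]
width: 0.0229
gripper_force: 59.7
t: 12.52
eef_pos: [0.4915, -0.0899, 0.0394]
ee_rot: [-3.142, -0.0, -0.899]
force: [-2.4, 1.3, 0.6]
width: 0.0227
gripper_force: 59.7
t: 12.9
eef_pos: [0.492, -0.0898, 0.0355]
ee_rot: [-3.141, -0.001, -0.898]
force: [-1.5, 2.6, 1.5]
width: 0.0231
gripper_force: 59.9
[0.76613268 0.06286831 0.08892391]
```

Run:
```python
from h import *
a=cams.grab_frame("scene");cv2.imwrite("pics/s5.png",a)
z=cv2.resize(a[210:270,225:305],(800,600),interpolation=cv2.INTER_CUBIC)
cv2.imwrite("pics/t5.png",z)
```

```text
(no output)
```

View pics/t5.png

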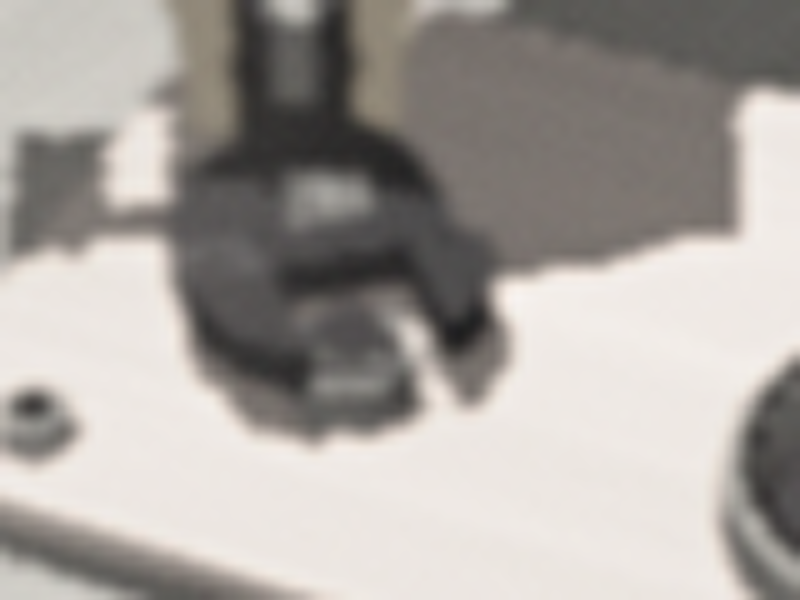

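```bash
R='python3 -m handwheel'
$R '[[[0,0,-0.1,0,0,0,255],[0.01,0.035,-0.12,0,0,0,255],[0.01,0.035,-0.12,0,0,0,255]]]'
$R '[[[0,0,0.03,0,0,0,255],[0,0,0.07,0,0,0,255],[0,0,0.07,0,0,0,255]]]'
$R '[[[0,0,0.03,0,0,0,255],[0,0,0.05,0,0,0,255],[0,0,0.05,0,0,0,255]]]'
python3 - <<'E'
from h import *
import sys
np.set_printoptions(linewidth=250,threshold=sys.maxsize)
s=arm.get_state();print(s['force'],s['moment'])
a=cams.grab_frame("scene");cv2.imwrite("pics/s6.png",a);g=cv2.cvtColor(a,6)
print(np.arange(242,280));print(np.c_[np.arange(231,256),g[231:256,242:280]])
E
```

```text
t: 13.32
eef_pos: [0.4889, -0.0926, 0.0448]
ee_rot: [3.141, 0.001, -0.9]
force: [-0.4, 0.0, -4.0]
width: 0.0226
gripper_force: 59.9
t: 13.7
eef_pos: [0.4894, -0.0924, 0.0388]
ee_rot: [3.141, 0.001, -0.899]
force: [0.1, 0.1, -5.2]
width: 0.0229
gripper_force: 59.9
t: 14.08
eef_pos: [0.4897, -0.0923, 0.0352]
ee_rot: [3.141, 0.0, -0.899]
force: [0.8, 0.0, -3.7]
width: 0.023
gripper_force: 59.9
[ 0.81745535  0.02314592 -3.69965742] [0.14074845 0.06327814 0.04550381]
[242 243 244 245 246 247 248 249 250 251 252 253 254 255 256 257 258 259 260 261 262 263 264 265 266 267 268 269 270 271 272 273 274 275 276 277 278 279]
[[231  91  90  90  90  89  90  88  85  86 103 123 139 148 144 136 139 142 134 109  85  76  76  76  71  75  83  99 114 117 119 119 117 119 119 119 120 119 119]
 [232  89  92  90  90  89  89  88  88 102 130 136 134 144 141 135 131 132 126 109  88  77  84  81  79  77  81  90 107 117 120 118 120 118 118 119 118 119 118]
 [233  90  89  91  91  90  89  88  87  95 116 123 121 125 131 125 116 110 100  89  83  79  80  78  79  77  80  91 107 117 121 119 119 119 120 117 116 119 118]
 [
[... 2796 characters left out ...]
95 113 155 184 195 204 218 230 233 234 234 234 234 234 234 234]
 [252 234 234 235 235 225 198 165 138 115  99  91  94 111 135 137 126 124 122 113 105 113 134 154 173 204 227 229 232 233 233 233 233 232 232 233 233 234 234]
 [253 234 233 235 236 235 232 220 195 173 157 135 120 134 168 185 182 185 184 171 163 171 197 216 223 230 235 234 234 233 233 232 232 232 232 232 232 232 232]
 [254 233 233 233 234 235 236 236 231 227 217 196 171 171 190 215 225 231 229 226 223 224 230 234 235 233 232 233 232 232 232 231 232 231 231 232 232 231 232]
 [255 233 233 233 232 233 233 235 235 236 235 231 225 223 226 232 234 236 236 235 236 235 235 234 233 233 232 232 231 232 232 232 232 232 232 231 232 231 230]]
```

```bash
R='python3 -m handwheel'
$R '[[[0,0,0.03,0,0,0,255],[0,0,0.05,0,0,0,255],[0,0,0.05,0,0,0,255]]]'
$R '[[[0,0,0.02,0,0,0,255],[0,0,0.03,0,0,0,255],[0,0,0.03,0,0,0,255]]]'
python3 -c "
from h import *
print(arm.get_state()['moment'])"
```

```text
t: 14.5
eef_pos: [0.4897, -0.0923, 0.0312]
ee_rot: [3.141, 0.0, -0.899]
force: [0.1, 0.2, -3.6]
width: 0.0231
gripper_force: 59.9
t: 14.88
eef_pos: [0.4897, -0.0923, 0.0289]
ee_rot: [3.141, 0.0, -0.899]
force: [-0.1, 0.1, -4.1]
width: 0.0227
gripper_force: 59.9
[0.16708929 0.09121817 0.02498231]
```

```bash
R='python3 -m handwheel'
$R '[[[0,0,0.01,0,0,0,255],[0,0,0.015,0,0,0,255],[0,0,0.015,0,0,0,255]]]'
$R '[[[0,0,0.01,0,0,0,255],[0,0,0.015,0,0,0,255],[0,0,0.015,0,0,0,255]]]'
$R '[[[0,0,0.01,0,0,0,255],[0,0,0.015,0,0,0,255],[0,0,0.015,0,0,0,255]]]'
```

```text
t: 15.25
eef_pos: [0.4898, -0.0923, 0.0278]
ee_rot: [-3.142, -0.0, -0.899]
force: [0.9, -0.6, -4.1]
width: 0.0229
gripper_force: 59.9
t: 15.62
eef_pos: [0.4898, -0.0923, 0.0273]
ee_rot: [-3.141, -0.0, -0.899]
force: [-4.6, 1.7, 7.8]
width: 0.023
gripper_force: 59.9
t: 16.0
eef_pos: [0.4898, -0.0923, 0.0272]
ee_rot: [-3.141, -0.001, -0.898]
force: [-8.2, 4.9, 21.3]
width: 0.0235
gripper_force: 59.9
```

```bash
R='python3 -m handwheel'
$R '[[[0,0,-0.02,0,0,0,255],[0,0,-0.02,0,0,0,255]]]' | grep force
$R '[[[0,0,0,0,0,0,80],[0,0,0,0,0,0,80],[0,0,0,0,0,0,80],[0,0,0,0,0,0,80],[0,0,0,0,0,0,80]]]' | grep -E "force|width"
$R '[[[0,0,-0.2,0,0,0,80],[0,0,-0.6,0,0,0,80],[0,0,-1,0,0,0,80],[0,0,-1,0,0,0,80]]]' | grep width
$R '[[[-1,-1,0,0,0,0,255],[-1,-1,0,0,0,0,255]]]'| grep width
$R '[[[-1,-1,0,0,0,0,255],[-1,-1,0,0,0,0,255],[-1,-1,0,0,0,0,255]]]'
python3 - <<'E'
from h import *
a=cams.grab_frame("scene");b=cams.grab_frame("top");cv2.imwrite("pics/s7.png",a);cv2.imwrite("pics/top7.png",b)
cv2.imwrite("pics/t7.png",np.hstack([cv2.resize(b[160:240,300:360],(450,600),interpolation=cv2.INTER_CUBIC),cv2.resize(a[205:270,240:278],(350,600),interpolation=cv2.INTER_CUBIC)]))
E
```

```text
force: [-2.6, 1.9, 6.5]
gripper_force: 59.9
force: [0.0, 0.2, 0.5]
width: 0.0599
gripper_force: 0.0
width: 0.0599
width: 0.0453
t: 18.0
eef_pos: [0.5156, 0.1355, 0.1061]
ee_rot: [3.141, 0.0, -0.895]
force: [-0.4, 0.0, -1.2]
width: 0.0157
gripper_force: 0.0
```

View pics/t7.png

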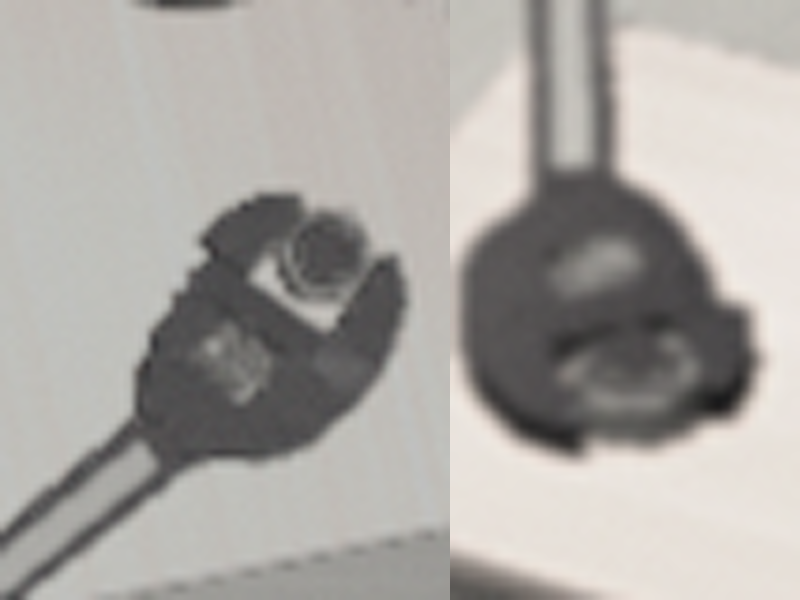

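Run:
```python
from h import *
t=cv2.imread("pics/top7.png");s=cv2.imread("pics/s7.png")
def bright(im,p,r,th):
    x,y=int(p[0]),int(p[1]);g=cv2.cvtColor(im,6)[y-r:y+r+1,x-r:x+r+1].astype(float);w=np.clip(g-th,0,None)
    yy,xx=np.mgrid[y-r:y+r+1,x-r:x+r+1];return (w*xx).sum()/w.sum(),(w*yy).sum()/w.sum()
A=bright(t,(330.2,207.6),5,85);B=bright(s,(255.6,232.9),4,95);print(A,B,tri(A,B));print(onz("top",A,.0375))
f=lambda c:(300+(c[0]+.5)/7.5-.5,160+(c[1]+.5)/7.5-.5)
for n,c,z in(("fixed in",(330,330),.035),("fixed out",(385,262),.035),("mov tip",(300,200),.035),("fixed tip",(400,260),.035),("thr mov",(250,272),.035),("nut top",(325,252),.041),("hl1",(10,545),.034),("hr1",(20,590),.034),("hl2",(135,425),.034),("hr2",(175,470),.034)):print(n,onz("top",f(c),z).round(4))
print(arm.get_state()["eef_pos"])
```

```text
(np.float64(330.81048805815163), np.float64(207.72741433021807)) (np.float64(255.64085041761578), np.float64(233.22095671981776)) (array([ 0.52430638, -0.12331909,  0.0328191 ]), np.float64(0.0010841244969654812))
[ 0.52337081 -0.12306673  0.0375    ]
fixed in [ 0.5347 -0.1563  0.035 ]
fixed out [ 0.5584 -0.1755  0.035 ]
mov tip [ 0.5798 -0.1464  0.035 ]
fixed tip [ 0.5591 -0.1806  0.035 ]
thr mov [ 0.5546 -0.129   0.035 ]
nut top [ 0.5608 -0.1539  0.041 ]
hl1 [ 0.4601 -0.0466  0.034 ]
hr1 [ 0.4448 -0.0501  0.034 ]
hl2 [ 0.5015 -0.0894  0.034 ]
hr2 [ 0.4862 -0.103   0.034 ]
[0.51468374 0.1327647  0.10599249]
```

```bash
R='python3 -m handwheel'
$R '[[[0,0,0,0,0,-0.3,255],[0,0,0,0,0,-0.51,255],[0,0,0,0,0,-0.51,255]]]' | grep rot
$R '[[[0.63,0.83,0,0,0,0,255],[0.63,0.83,0,0,0,0,255]]]' | grep rot
$R '[[[0.63,0.83,0,0,0,0,255],[0.63,0.83,0,0,0,0,255]]]' | grep rot
$R '[[[0.63,0.83,0,0,0,0,255],[0.63,0.83,0,0,0,0,255],[0.63,0.83,0,0,0,0,255],[0.63,0.83,0,0,0,0,255]]]'
$R '[[[0,0,0.4,0,0,0,255],[0,0,0.7,0,0,0,255],[0,0,0.7,0,0,0,255],[0,0,0.7,0,0,0,255],[0,0,0.7,0,0,0,255]]]'
```

```text
ee_rot: [3.141, 0.0, -0.646]
ee_rot: [3.141, 0.001, -0.649]
ee_rot: [3.141, 0.001, -0.65]
t: 19.48
eef_pos: [0.5164, -0.1176, 0.1068]
ee_rot: [3.142, 0.0, -0.646]
force: [0.2, 0.6, -0.4]
width: 0.0003
gripper_force: 0.0
t: 20.1
eef_pos: [0.5176, -0.1172, 0.0521]
ee_rot: [-3.14, -0.002, -0.643]
force: [-0.2, -1.0, 0.1]
width: 0.0003
gripper_force: 0.0
```

```bash
R='python3 -m handwheel'
$R '[[[0.015,0.01,0.06,0,0,0,255],[0.015,0.01,0.12,0,0,0,255],[0.015,0.01,0.13,0,0,0,255],[0.015,0.01,0.13,0,0,0,255]]]'
$R '[[[0,0,0.01,0,0,0,255],[0,0,0.01,0,0,0,255]]]' | grep -E "eef|^force"
$R '[[[0,0,0.01,0,0,0,255],[0,0,0.01,0,0,0,255]]]'| grep -E "eef|^force"
$R '[[[0,0,0.01,0,0,0,255],[0,0,0.01,0,0,0,255]]]'| grep -E "eef|^force"
```

```text
t: 20.6
eef_pos: [0.5171, -0.119, 0.0404]
ee_rot: [3.141, 0.0, -0.644]
force: [-0.1, -0.1, -0.5]
width: 0.0004
gripper_force: 0.0
eef_pos: [0.5173, -0.1189, 0.0398]
force: [0.4, 0.7, 1.2]
eef_pos: [0.5174, -0.1189, 0.0393]
force: [-1.7, -0.4, 3.5]
eef_pos: [0.5175, -0.1189, 0.039]
force: [-4.1, 1.7, 9.9]
```

```bash
R='python3 -m handwheel'
$R '[[[0.02,0,0,0,0,0,255],[0.04,0,0,0,0,0,255],[0.06,0,0,0,0,0,255],[0.08,0,0,0,0,0,255],[0.1,0,0,0,0,0,255]]]'| grep -E "eef|^force"
$R '[[[0.02,0,0,0,0,0,255],[0.04,0,0,0,0,0,255],[0.06,0,0,0,0,0,255],[0.08,0,0,0,0,0,255],[0.1,0,0,0,0,0,255]]]'| grep -E "eef|^force"
python3 - <<'E'
from h import *
s=arm.get_state();print(s["t"],s["moment"])
E
```

```text
eef_pos: [0.5238, -0.1235, 0.039]
force: [-2.8, 3.0, 11.1]
eef_pos: [0.5303, -0.1282, 0.039]
force: [-3.6, 4.3, 11.0]
22.6 [ 1.61313367  1.3350383  -0.00409106]
```

```bash
R='python3 -m handwheel'
cyc='see below'
$R '[[[0,0,-0.06,0,0,0,255],[-0.2,0,-0.06,0,0,0,255],[-0.2,0,-0.06,0,0,0,255],[-0.2,0,-0.03,0,0,0,255],[-0.2,0,-0.02,0,0,0,255]]]'| grep -E "eef|^force"
$R '[[[0,0,0.01,0,0,0,255],[0,0,0.015,0,0,0,255],[0,0,0.02,0,0,0,255],[0,0,0.02,0,0,0,255]]]'| grep -E "eef|^force"
$R '[[[0.02,0,0,0,0,0,255],[0.04,0,0,0,0,0,255],[0.06,0,0,0,0,0,255],[0.08,0,0,0,0,0,255],[0.1,0,0,0,0,0,255]]]'| grep -E "eef|^force"
$R '[[[0.02,0,0,0,0,0,255],[0.04,0,0,0,0,0,255],[0.06,0,0,0,0,0,255],[0.08,0,0,0,0,0,255],[0.1,0,0,0,0,0,255]]]'| grep -E "eef|^force"
$R '[[[0,0,-0.06,0,0,0,255],[-0.2,0,-0.06,0,0,0,255],[-0.2,0,-0.06,0,0,0,255],[-0.2,0,-0.03,0,0,0,255],[-0.2,0,-0.02,0,0,0,255]]]'| grep -E "eef|^force"
$R '[[[0,0,0.01,0,0,0,255],[0,0,0.015,0,0,0,255],[0,0,0.02,0,0,0,255],[0,0,0.02,0,0,0,255]]]'| grep -E "eef|^force"
$R '[[[0.02,0,0,0,0,0,255],[0.04,0,0,0,0,0,255],[0.06,0,0,0,0,0,255],[0.08,0,0,0,0,0,255],[0.1,0,0,0,0,0,255]]]'| grep -E "eef|^force"
$R '[[[0.02,0,0,0,0,0,255],[0.04,0,0,0,0,0,255],[0.06,0,0,0,0,0,255],[0.08,0,0,0,0,0,255],[0.1,0,0,0,0,0,255]]]'| grep -E "eef|^force|^t"
```

```text
eef_pos: [0.5172, -0.1189, 0.0395]
force: [0.8, -1.1, -0.1]
eef_pos: [0.5174, -0.119, 0.0389]
force: [-3.6, 2.1, 10.2]
eef_pos: [0.524, -0.1235, 0.039]
force: [-2.9, 3.2, 10.4]
eef_pos: [0.5307, -0.1281, 0.039]
force: [-2.3, 5.1, 10.9]
eef_pos: [0.5172, -0.1189, 0.0395]
force: [-0.3, 0.0, -0.6]
eef_pos: [0.5174, -0.119, 0.0389]
force: [-3.5, 1.5, 10.0]
eef_pos: [0.5238, -0.1233, 0.039]
force: [-4.6, 6.4, 12.1]
t: 27.35
eef_pos: [0.5297, -0.1273, 0.0389]
force: [-6.9, 13.3, 13.5]
```

```bash
R='python3 -m handwheel'
$R '[[[-0.03,0,-0.1,0,0,0,255],[-0.1,0,-0.5,0,0,0,255],[-0.1,0,-0.8,0,0,0,255],[-0.1,0,-0.8,0,0,0,255]]]'
$R '[[[-1,-1,0,0,0,0,80],[-1,-1,0,0,0,0,80]]]' | grep eef
$R '[[[-0.5,-1,0,0,0,0,80],[-0.5,-1,0,0,0,0,80],[-0.5,-1,0,0,0,0,80]]]' | grep -E "eef|^t"
python3 - <<'E'
from h import *
a=cams.grab_frame("scene");b=cams.grab_frame("top");cv2.imwrite("pics/s8.png",a);cv2.imwrite("pics/top8.png",b)
cv2.imwrite("pics/t8.png",np.hstack([cv2.resize(b[160:240,300:360],(450,600),interpolation=cv2.INTER_CUBIC),cv2.resize(a[205:270,240:278],(350,600),interpolation=cv2.INTER_CUBIC)]))
E
```

```text
t: 27.85
eef_pos: [0.525, -0.1238, 0.1042]
ee_rot: [-3.139, -0.003, -0.644]
force: [-0.5, 0.5, -0.2]
width: 0.0002
gripper_force: 0.0
eef_pos: [0.507, -0.011, 0.1015]
t: 28.48
eef_pos: [0.5237, 0.0779, 0.1013]
```

View pics/t8.png

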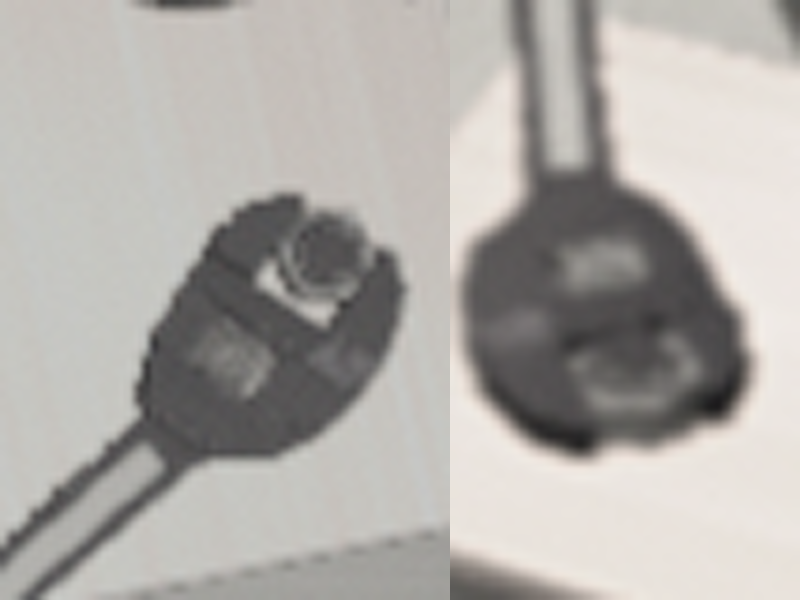

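```bash
cat > hm.py <<'E'
from h import *
def handle(im,ang,nut=np.array([.5608,-.1537]),z=.0337,rs=(.085,.15),verbose=1):
    g=cv2.cvtColor(im,6).astype(np.float32);u=np.array([np.cos(ang),np.sin(ang)]);n=np.array([-u[1],u[0]])
    e=np.arange(-.035,.0351,.0005);C=[]
    for r in np.arange(rs[0],rs[1],.003):
        P=np.array([proj("top",np.r_[nut+u*r+n*k,z]) for k in e],np.float32)
        v=cv2.remap(g,P[None,:,0],P[None,:,1],1)[0];th=115;i=np.where(v<th)[0]
        if len(i) and .018<e[i[-1]]-e[i[0]]<.03:C.append((r,(e[i[0]]+e[i[-1]])/2,e[i[-1]]-e[i[0]]))
    C=np.array(C);k=np.polyfit(C[:,0],C[:,1],1)
    if verbose:print(len(C),"width",np.median(C[:,2]))
    a=ang+np.arctan(k[0]);return a,lambda r:nut+u*r+n*np.polyval(k,r)
E
python3 - <<'E'
from hm import *
for f in("top7","top8"):
    a,P=handle(cv2.imread(f"pics/{f}.png"),np.radians(130));print(f,"handle dir",np.degrees(a),P(.094),P(.13),P(.0))
E
```

```text
22 width 0.02200000000000002
top7 handle dir 129.67108938846914 [ 0.48978073 -0.09058396] [ 0.46679869 -0.06287352] [ 0.54978939 -0.162939  ]
22 width 0.02175000000000002
top8 handle dir 131.68991322771643 [ 0.4885166  -0.09164469] [ 0.46456262 -0.0647498 ] [ 0.5510631  -0.16187023]
```

```bash
R='python3 -m handwheel'
$R '[[[0,0,0,0,0,0.4,80],[0,0,0,0,0,0.4,80],[0,0,0,0,0,0.4,80]]]' | grep rot
$R '[[[0.64,0.87,0,0,0,0,80],[0.64,0.87,0,0,0,0,80]]]' | grep rot
$R '[[[0.64,0.87,0,0,0,0,80],[0.64,0.87,0,0,0,0,80],[0.64,0.87,0,0,0,0,80],[0.64,0.87,0,0,0,0,80]]]'
```

```text
ee_rot: [3.141, 0.0, -0.841]
ee_rot: [3.141, 0.0, -0.842]
t: 29.7
eef_pos: [0.4879, -0.0928, 0.1022]
ee_rot: [-3.141, -0.0, -0.843]
force: [-0.1, -1.2, 0.4]
width: 0.0603
gripper_force: 0.0
```

```bash
R='python3 -m handwheel'
$R '[[[0,-0.015,0.3,0,0,0,80],[0,-0.015,0.6,0,0,0,80],[0,-0.015,0.85,0,0,0,80],[0,-0.015,0.92,0,0,0,80],[0,-0.015,0.92,0,0,0,80]]]'
$R '[[[0,0,0,0,0,0,255],[0,0,0,0,0,0,255],[0,0,0,0,0,0,255],[0,0,0,0,0,0,255],[0,0,0,0,0,0,255]]]' 40
$R '[[[0,0,0,0,0,0,255],[0,0,0,0,0,0,255],[0,0,0,0,0,0,255]]]'
```

```text
t: 30.32
eef_pos: [0.4888, -0.0915, 0.0286]
ee_rot: [3.141, 0.0, -0.842]
force: [0.2, -0.8, 0.4]
width: 0.0603
gripper_force: 0.0
t: 30.95
eef_pos: [0.4885, -0.0921, 0.0287]
ee_rot: [3.141, 0.0, -0.844]
force: [-1.8, -0.7, 3.1]
width: 0.0231
gripper_force: 40.0
t: 31.32
eef_pos: [0.4884, -0.0921, 0.0287]
ee_rot: [3.141, 0.0, -0.844]
force: [-2.9, -0.9, 4.7]
width: 0.0233
gripper_force: 40.0
```

```bash
R='python3 -m handwheel'
$R '[[[-0.008,-0.083,0,0,0,0.14,255],[-0.011,-0.166,0,0,0,0.279,255],[-0.007,-0.249,0,0,0,0.419,255],[0.002,-0.332,0,0,0,0.559,255],[0.018,-0.414,0,0,0,0.698,255]]]'
$R '[[[0,0,0,0,0,0,255]]]'; python3 -c "
from h import *
print(arm.get_state()['moment'])"
```

```text
t: 31.95
eef_pos: [0.5133, -0.0717, 0.0287]
ee_rot: [3.139, -0.0, -1.194]
force: [-4.8, -5.1, 8.9]
width: 0.023
gripper_force: 40.2
t: 32.08
eef_pos: [0.5141, -0.0713, 0.0287]
ee_rot: [3.141, -0.0, -1.193]
force: [-1.7, -3.1, 5.6]
width: 0.0232
gripper_force: 40.0
[-0.89800396  0.8850111   0.15899548]
```

Low forces; continue the arc.

```bash
R='python3 -m handwheel'
$R '[[[-0.008,-0.083,0,0,0,0.14,255],[-0.011,-0.166,0,0,0,0.279,255],[-0.007,-0.249,0,0,0,0.419,255],[0.002,-0.332,0,0,0,0.559,255],[0.018,-0.414,0,0,0,0.698,255]]]' | grep -E "eef|rot|^force"
$R '[[[-0.008,-0.083,0,0,0,0.14,255],[-0.011,-0.166,0,0,0,0.279,255],[-0.007,-0.249,0,0,0,0.419,255],[0.002,-0.332,0,0,0,0.559,255],[0.018,-0.414,0,0,0,0.698,255]]]' | grep -E "eef|rot|^force"
$R '[[[-0.004,-0.03,0,0,0,0.05,255],[-0.004,-0.03,0,0,0,0.05,255],[-0.004,-0.03,0,0,0,0.05,255]]]'
```

```text
eef_pos: [0.5447, -0.0605, 0.0287]
ee_rot: [3.139, -0.001, -1.543]
force: [-4.9, -1.8, 8.7]
eef_pos: [0.5782, -0.0606, 0.0287]
ee_rot: [3.14, -0.001, -1.892]
force: [-5.2, 0.5, 8.2]
t: 33.7
eef_pos: [0.5808, -0.0611, 0.0287]
ee_rot: [3.141, -0.0, -1.915]
force: [-3.8, 0.2, 6.7]
width: 0.023
gripper_force: 40.2
```

Release, lift off, move aside and check the turn.

```bash
R='python3 -m handwheel'
$R '[[[0,0,0,0,0,0,100],[0,0,0,0,0,0,100],[0,0,0,0,0,0,100],[0,0,0,0,0,0,100],[0,0,0,0,0,0,100]]]' | grep -E "width|^force"
$R '[[[0,0,-0.2,0,0,0,100],[0,0,-0.6,0,0,0,100],[0,0,-1,0,0,0,100],[0,0,-1,0,0,0,100]]]' | grep eef
$R '[[[-1,0,0,0,0,0,100],[-1,0,0,0,0,0,100]]]' | grep eef
$R '[[[-1,0,0,0,0,0,100],[-1,0,0,0,0,0,100],[-1,0,0,0,0,0,100]]]' | grep -E "eef|^t"
python3 - <<'E'
from hm import *
b=cams.grab_frame("top");cv2.imwrite("pics/top9.png",b);cv2.imwrite("pics/s9.png",cams.grab_frame("scene"))
a,P=handle(b,np.radians(71));print("handle dir",np.degrees(a),P(.094),P(0))
# clear-of-change check of bystanders
a0=cv2.imread("pics/top0.png");d=cv2.absdiff(a0,b).max(2)>40
for n,(x,y) in dict(tape=(209,137),screw=(153,130),spanner=(418,150),film=(416,268),cup=(458,212),small=(365,214),spray=(103,172)).items():print(n,d[y-15:y+16,x-15:x+16].sum() if n!="small" else d[y-4:y+5,x-4:x+5].sum())
E
```

```text
force: [0.7, 0.8, -0.4]
width: 0.0536
eef_pos: [0.5833, -0.0609, 0.1126]
eef_pos: [0.6092, 0.0164, 0.109]
t: 35.45
eef_pos: [0.6351, 0.0905, 0.1081]
22 width 0.02150000000000002
handle dir 71.35586983062187 [ 0.57889998 -0.06051598] [ 0.54884861 -0.14958481]
tape 566
screw 890
spanner 6
film 18
cup 23
small 3
spray 782
```

Run:
```python
from h import *
a0=cv2.imread("pics/top0.png")
for f in("top7","top8"):
    d=cv2.absdiff(a0,cv2.imread(f"pics/{f}.png")).max(2)>40
    print(f,[d[y-15:y+16,x-15:x+16].sum() for x,y in((209,137),(153,130),(103,172))])
s0=cv2.imread("pics/scene0.png");d=cv2.absdiff(s0,cv2.imread("pics/s9.png")).max(2)>40
print("scene",[(d[y-12:y+13,x-12:x+13].sum()) for x,y in((382,205),(408,186),(384,142),(228,252))])
# colour-based centroid of tape roll in scene
for f in("scene0","s9"):
    h=cv2.cvtColor(cv2.imread(f"pics/{f}.png"),cv2.COLOR_BGR2HSV)[190:222,360:403];m=(h[...,1]>110);print(f,m.sum(),np.argwhere(m).mean(0))
```

```text
top7 [np.int64(150), np.int64(158), np.int64(0)]
top8 [np.int64(613), np.int64(0), np.int64(0)]
scene [np.int64(132), np.int64(0), np.int64(0), np.int64(0)]
scene0 413 [15.73849879 22.06053269]
s9 433 [15.90531178 21.26789838]
```

Bystanders are undisturbed (the differences are the arm and its shadow), and the handle turned 60.3°. Handing in.

```bash
python3 -c "
from station import arm
print(arm.job_done())"
```

```text
the job is handed in; nothing more can be done
None
```

The job is handed in: the wrench was set over the nut, the worm rolled until it stopped, and the wrench turned 60.3° clockwise (measured on its handle). It was left lying on the plate with its jaws closed on the nut, and the bystanders showed no movement. The snug fit rests on the worm stopping and a close-up before the turn, not on a measured opening, and the tool force reached about 20 N (its limit on the worm) as the worm stopped.

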